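# Take the graphite forming roller out of its fork

### The arm

A 6-joint arm with a two-finger parallel gripper is mounted at the origin on the work surface. World frame = base frame: x ahead of the robot, y to its left, z up, the work surface at z = 0. Lengths are in m, angles in rad, forces in N, time in s.
With the tool pointing down it reaches from about 0.25 to 0.725 m from the base axis. Payload 4 kg.
Tool frame: the origin (TCP) lies on the centre line of the jaws, within the pads' length; the fingertips stand 22 mm ahead of it and the grasp point (between the pads) lies 3 mm ahead of it; z points along the fingers, y is the line along which they close (so a half turn about z gives the same grasp; the last joint's range is limited). The gripper opens to 85 mm and grips with 20 to 120 N. Pads are 22 mm wide; open, the fingers measure 114 mm over their backs; the gripper's body (76 mm by 85 mm) begins 54 mm behind the grasp point. The pads swing forward as they close: fully open they stand 13 mm farther back than shut.
Start: joints at [-1.201, 0.241, 0.005, 1.335, 0, 1.571], TCP at [0.181, -0.466, 0.253] pointing down, gripper open.
Joint ranges: [-2.72, 2.72], [-1.05, 1.87], [-1.09, 1.28], [-1.99, 2.15], [-1.42, 1.44], [-3.14, 3.14]. Speed limits (rad/s): [2.79, 2.79, 3.14, 3.14, 3.14, 3.14].

### API

Orientations are given as a unit quaternion [x, y, z, w].
In Python, from workcell import bot gives the robot as it stands.
- The arm moves only by the shell command python3 -m inch 'ROWS'. ROWS is JSON, one flat list of numbers, 7 for each row, row after row: the shift along the world's x, y, z in mm, then the turn, a rotation vector about the world's x, y, z in rad, then the opening in per cent of the stroke, from 0 (shut) to 100 (fully open). A call has 1 to 8 rows; each row is the pose to reach, as a shift and turn from the pose commanded when the call began; what a row does not reach only later rows make up. A row lasts 1/12 s, in which the tool goes at most 41.7 mm and 7.16 degrees, less where a joint would pass 70% of its speed; a pose out of reach is approached as far as the arm can. A call with a gripper value outside its range is refused whole. The fingers move at their own pace and stop on an object; the grip force is fixed at half the most. Time passes only in rows, so rows that repeat a pose let the fingers close. It gives the time, the measured TCP pose, the force, the opening and the grip force at its end, in the units of the state.
- bot.get_obs(): the state, without advancing time (a new reading comes with each control period).
- bot.camera(name): name is "side" or "top"; returns the picture (480x640x3 uint8, blue, green, red); there is no depth.
- bot.camera_info(name): a dict with "intrinsics" (3x3 intrinsics, pixels), "camera_from_world" (4x4, takes a point from world to camera coordinates). Camera axes: x right, y down, z forward; pixel columns grow to the right and rows downward; lengths in m; the calibration is good to about 2 mm. A picture is of the moment at which its call begins. camera_info takes no time and is no camera call.
- bot.job_done(): hands the job in; it is judged then, once.
Trained networks look in the newest picture that a camera, given by its name, has taken for a name from the list of things; names that differ only in an ending like _2 or _b are one class to them, and where a whole thing is asked for, a point or a joint stands for the part that bears it (a point fixed in the world has none). Each returns a list of dicts, best first, with "confidence" (0 to 1); they miss things now and then, are a little off and sometimes report something else, mostly with a low value. They report only what shows in the picture. A call takes as long as a camera call. They do not tell look-alikes from the thing itself.
- bot.silhouettes(camera, target): "mask" (480x640 bool, what is visible of it) and "uv" ([column, row] in pixels, amid what is visible of it).
- bot.spot_point(camera, target): "uv" ([column, row] in pixels: a listed point, or the origin of a listed thing).
The state is a dict: "clock": time; "joint_pos": joint angles; "joint_vel": joint speeds; "tau": joint torques, N m; "eef_pos": TCP position; "tool_rot": TCP orientation; "ft_force": force on the tool from outside, world axes, zero at the start; "ft_torque": the same for the moment, N m; "grip_width": finger opening in m; "grasp_force": force on a finger pad.
Only numpy, scipy, OpenCV 4.12 (cv2) and the standard library are available. Lean on these libraries where they do the work, as an engineer would, in place of code of your own. Each camera call takes 0.05 s, during which the arm holds its last target. There are 200 camera calls.

### The job

Take the graphite roller out of the lathe roller holder: flip the cam lever fully open while the roller stays in its seat, then draw the roller forward along the slots, lower its axle out of their open ends, and lay it gently in the empty wooden rest with both axle ends down in the notches. Then fold the cam lever fully shut again. Graphite is brittle, so never let the roller drop onto the bench, and leave the spare roller and the other things on the bench undisturbed.

Things in the scene. Friction and masses are not known exactly. Their poses are not given: they have to be found in the camera images.
- roller_center (a point): Centre of the roller to take out: plain dark graphite cylinder, 52 mm diameter, 90 mm long, on a 12 mm steel axle 160 mm long (35 mm out at each end), 0.35 to 0.6 kg. y axis along the axle. It starts seated in the fork, axle on the ledges of the slots. Grip it from above across its 52 mm: fingers in front and behind (50 mm free behind it, nothing in front or above).
- roller: The same roller (origin at its centre, y axis along the axle).
- fork_seat (a point): Centre of the roller when its axle is seated in the fork, 145 mm above the bench. Axes of the fork: z up, x from its open front back to its column, y along the seated axle. Each cheek has an L-shaped slot for the 12 mm axle: a level leg (floor 6 mm below, roof 8 mm above the axle's centre; closed 0.5 mm behind it) runs forward (-x), then turns down and is open at the bottom.
- slot_bend (a point): Where the roller's centre is when its axle is at the bend of the L slots, over the downward leg: 30 mm in front (-x) of fork_seat, same height, same axes. The downward leg is 20 mm wide (x = -40 to -20 mm from fork_seat). With the cam open the axle lies freely on the level ledge, which ends 18 mm in front of the seated axle's centre.
- slot_exit (a point): Where the roller's centre is when its axle has come down out of the open ends of the slots: 34 mm below slot_bend, same axes. The slots' open ends are 20 to 22 mm below fork_seat. From here the roller can go away forward (-x) under the 12 mm wide noses that close the slots' front (front face 52 mm in front of fork_seat); go 90 mm forward before lifting.
- cam_pivot (a point): Pivot of the cam lever, on the outside of the +y cheek of the fork: at x = -16, y = 67, z = +32 mm from fork_seat. The pivot's axis is parallel to the fork's y; the axes of this point are those of the fork.
- lever_grip (a point): Centre of the black round boss (20 mm diameter, 16 mm wide along the fork's y) at the free end of the cam lever, 88 mm from the pivot; free on all sides for pinching along y from above. Shut (joint 0) the lever points forward (-x), 14 degrees (0.25 rad) above level: boss 85 mm in front of the pivot and 22 mm above it.
- cam_lever (a joint): Angle of the cam lever (rad): 0 shut, its eccentric cam disc blocking the axle in the slot; it grows as the boss is lifted and swung up and back over the fork to the stop at 2.1 (fully open, boss above and behind the pivot), which frees the axle. Starts within 0.08 of shut. Stiff hinge: it stays where it is left and takes about 3 N at the boss.
- rest_b_seat (a point): The empty wooden rest (fixed): base 90 x 150 x 14 mm, two 12 mm boards 52 to 64 mm either side of the middle along y, each with a 90-degree V notch (53 mm wide at its top, 76 mm above the bench). This point is the roller's centre when both axle ends are down in the notches, 58 mm above the bench; y along the axle, z up. The roller may lie either way round.
- rest_a_seat (a point): The same point of the other rest (fixed), which holds the spare roller; the two rests may stand in either order.
- spare_center (a point): Centre of the spare roller lying in rest_a: graphite wheel with bevelled edges, 70 mm in diameter, 60 mm wide, same axle. To be left alone.
- paddle: Graphite paddle lying on the bench: plate 80 x 65 x 10 mm at +x, wooden handle 105 mm at -x, 23 mm high, origin on the bench near its middle. To be left alone.
- flask: Small round glass flask, 84 mm in diameter, 134 mm tall, held in a cork ring 92 mm in diameter and 22 mm high; origin at its underside. To be left alone.
- reamer: Brass cone reamer with a wooden handle, 208 mm long along its x, 26 mm high, lying on the bench; origin under its middle. To be left alone.
- spectacles: Amber safety spectacles, 140 x 125 x 50 mm, lenses at -x; origin under the lenses. To be left alone.
- spanner: Steel spanner 170 mm long lying on the bench near the robot. To be left alone.
- rest_b: The empty wooden rest as a whole; origin on the bench under its middle.
- fork: The roller holder (fixed, steel): fork on a column with a cast foot. Origin on the bench below fork_seat, same axes. Two flat cheeks, 10 mm thick, 48 to 58 mm either side along y, tops 24 mm above the seat (44 mm at the cam's ear on +y); cross-bar 80 mm behind the seat; column 155 mm behind, top 52 mm above the seat; foot 130 x 170 x 20 mm under the column.
Mind the look-alikes: they are no part of the job. Leave any blue look-alike of the rest_b alone.

How it is judged:
On the way, in this order (a step that is already met when the one before it is completed fails the run):
1. the cam lever is flipped fully open (past 1.7 rad) while the roller is still in its seat (value of joint cam_lever above 1.7 rad and distance between roller_center and fork_seat below 0.012 m), for 0.2 s.
2. the roller has been drawn forward and lowered, its axle out of the open ends of the slots (centre more than 26 mm below the seat, still at the fork) (x of roller_center in the frame of fork_seat between -0.07 and -0.01 m and y of roller_center in the frame of fork_seat between -0.02 and 0.02 m and z of roller_center in the frame of fork_seat between -0.07 and -0.026 m), for 0.02 s.
3. the roller lies in the empty rest, both axle ends in the notches, let go (x of roller_center in the frame of rest_b_seat between -0.008 and 0.008 m and y of roller_center in the frame of rest_b_seat between -0.014 and 0.014 m and z of roller_center in the frame of rest_b_seat between -0.006 and 0.006 m and angle between the y axis of roller_center and the y axis of rest_b_seat, either way round below 0.08 rad and contact force between the fingers and roller below 0.1 N), for 0.3 s.
At the end, for the whole second after the job is handed in: The roller lies at rest in the wooden rest that was empty, both axle ends down in the notches (centre within 8 mm across, 14 mm along and 6 mm in height of the seat, axle within 0.08 rad of the rest's line), released, and the cam lever is shut (below 0.15 rad) (all of step 3 and linear speed of roller below 0.02 m/s and value of joint cam_lever below 0.15 rad and contact force between the fingers and fork below 0.1 N); the robot touches nothing.
It fails at once if the roller fell onto the bench (its centre below 40 mm) (height (world z) of roller_center below 0.04 m).
It fails at once if the roller was let fall into the rest (over 0.45 m/s within 20 mm of its seat, a fall of some 10 mm) or pressed into it with over 60 N (contact force between roller and rest_b above 60 N or (distance between roller_center and rest_b_seat below 0.02 m and linear speed of roller above 0.45 m/s)).
It fails at once if the spare roller was moved by more than 15 mm (distance of spare_center from where it was at the start of the episode above 0.015 m).
It fails at once if the paddle, flask, reamer, spectacles or spanner was moved by more than 20 mm (distance of any of paddle, flask, reamer, spectacles, spanner from where it was at the start of the episode above 0.02 m).
It also fails if it takes over 72 s, if anything falls off the work surface, if the arm or the gripper's body presses on something with over 40 N, if the wrist force passes 120 N, or if a joint passes its speed limit or range.

## Working session

There is one attempt and no reset: what is moved stays moved. The work goes in short steps, Python scripts to look and compute and a shell command to move; the robot and the scene stay as the last step left them, time stands still between calls to the robot, and variables do not carry over. Pictures are saved under pics/ and viewed, at most 10 in all, crops included, and the job is handed in when it is done.

```bash
ls; mkdir -p pics
cat > h.py <<'E'
import numpy as np, cv2
from workcell import bot
def P(c):
    i=bot.camera_info(c); return np.array(i["intrinsics"]),np.array(i["camera_from_world"])
def proj(c,X):
    K,T=P(c); X=np.atleast_2d(X); Y=X@T[:3,:3].T+T[:3,3]; u=Y@K.T; return u[:,:2]/u[:,2:]
def onz(c,uv,z):
    K,T=P(c); d=T[:3,:3].T@np.linalg.solve(K,[*uv,1]); o=-T[:3,:3].T@T[:3,3]; return o+d*(z-o[2])/d[2]
def tri(uvs):
    A=[]
    for c,uv in uvs.items():
        K,T=P(c); M=K@T[:3]; A+=[uv[0]*M[2]-M[0],uv[1]*M[2]-M[1]]
    A=np.array(A); return np.linalg.lstsq(A[:,:3],-A[:,3],rcond=None)[0]
E
python3 - <<'E'
from h import *
for c in("top","side"):
    cv2.imwrite(f"pics/{c}0.png",bot.camera(c))
    K,T=P(c); print(c,(-T[:3,:3].T@T[:3,3]).round(3),K[0,0])
    for n in["roller_center","fork_seat","cam_pivot","lever_grip","rest_b_seat","rest_a_seat","spare_center","fork","rest_b","flask","spectacles","paddle","reamer","spanner"]:
        print(n,[(np.round(d["uv"]).astype(int).tolist(),round(d["confidence"],2)) for d in bot.spot_point(c,n)[:3]])
E
```

```text
pics
top [0.301 0.136 1.552] 620.8199688227819
roller_center [([440, 249], 0.96)]
fork_seat []
cam_pivot [([446, 218], 0.61)]
lever_grip [([408, 208], 0.59)]
rest_b_seat [([185, 371], 0.94), ([333, 242], 0.81), ([441, 250], 0.25)]
rest_a_seat [([248, 249], 0.78)]
spare_center [([394, 165], 0.49)]
fork [([432, 258], 0.85)]
rest_b [([187, 369], 0.92), ([331, 246], 0.63)]
flask [([317, 158], 0.78)]
spectacles [([254, 164], 0.87)]
paddle [([388, 224], 0.57)]
reamer [([393, 163], 0.93)]
spanner [([296, 316], 0.96)]
side [0.391 1.151 0.75 ] 472.7070515868437
roller_center [([329, 182], 0.74)]
fork_seat [([326, 181], 0.85), ([225, 273], 0.73)]
cam_pivot [([305, 167], 0.7)]
lever_grip [([298, 175], 0.65)]
rest_b_seat [([441, 357], 0.89), ([309, 254], 0.84), ([327, 186], 0.62)]
rest_a_seat [([306, 302], 0.82)]
spare_center [([304, 246], 0.24)]
fork []
rest_b [([308, 270], 0.81), ([440, 377], 0.62)]
flask [([226, 274], 0.96)]
spectacles [([219, 311], 0.62)]
paddle [([298, 246], 0.89)]
reamer [([244, 241], 0.73), ([376, 293], 0.45)]
spanner []
```

View pics/top0.png

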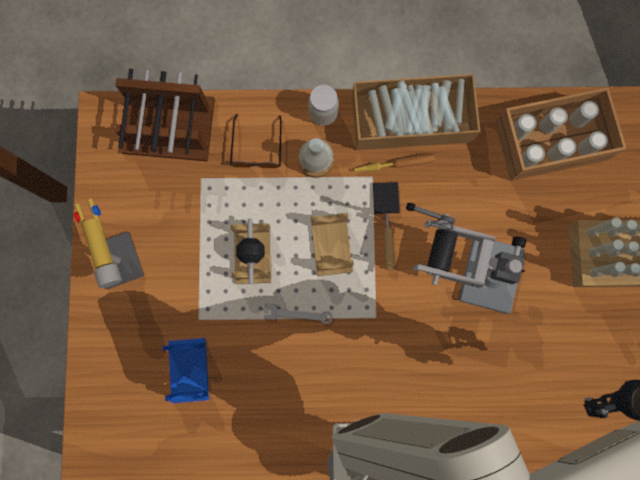

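View pics/side0.png

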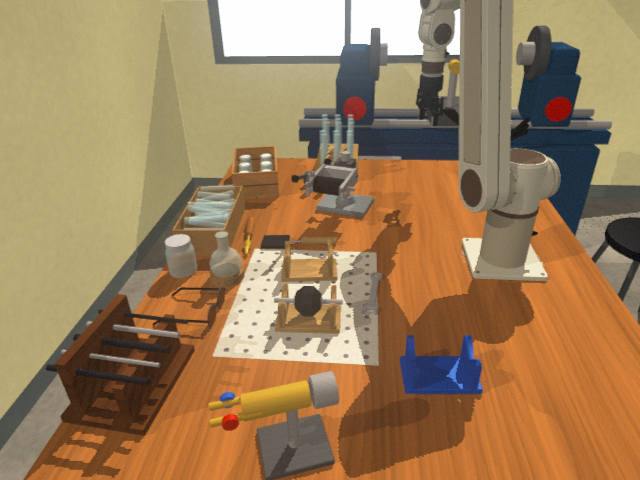

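Candidates for the empty rest: wooden rest at top (331,244) / side (309,254), empty, is the choice. The blue rest at (187,370) is a look-alike, and the wooden one at (250,251) holds the spare. The roller in the fork is at (440,249), with the lever boss near (410,207).

Run:
```python
from h import *
im=bot.camera("top"); s=bot.camera("side")
a=cv2.resize(im[185:315,295:535],None,fx=3.3,fy=3.3,interpolation=cv2.INTER_CUBIC)
b=cv2.resize(s[130:290,260:400],None,fx=3,fy=3,interpolation=cv2.INTER_CUBIC)
cv2.imwrite("pics/c1.png",a); cv2.imwrite("pics/c2.png",b)
print("px dir x,y:",proj("top",[[.3,.1,0],[.4,.1,0],[.3,.2,0],[0,0,0]]).round())
print("rol",onz("top",(440,249),.145),tri({"top":(440,249),"side":(329,182)}))
print("rest",onz("top",(333,242),.058),tri({"top":(333,242),"side":(309,254)}))
print("boss",onz("top",(410,207),.199))
for c in("top","side"):
  for n in("roller","lever_grip","cam_lever","rest_b"):
    for d in bot.silhouettes(c,n)[:3]:
        m=d["mask"].astype(np.uint8); r=cv2.minAreaRect(cv2.findNonZero(m)); print(c,n,round(d["confidence"],2),np.round(d["uv"],1),m.sum(),np.round(r[0],1),np.round(r[1],1),round(r[2],1))
```

```text
px dir x,y: [[329. 338.]
 [329. 298.]
 [289. 339.]
 [373. 464.]]
rol [ 0.4998489  -0.15345405  0.145     ] [ 0.49701094 -0.15024166  0.16056976]
rest [0.53219768 0.08890581 0.058     ] [0.5328705  0.08883427 0.05549124]
boss [ 0.58735312 -0.07924703  0.199     ]
top roller 0.97 [443.4 248.7] 951 [441.  256.4] [22.8 55.5] 13.1
top lever_grip 0.85 [429.9 212.6] 311 [430.5 212.5] [50.6  8.9] 18.4
top cam_lever 0.66 [431.2 215.3] 263 [430.  212.7] [48.4  7.6] 18.4
top rest_b 0.57 [188.7 370.4] 2436 [185.9 369.8] [63.3 43.3] 86.6
top rest_b 0.55 [330.9 244.1] 2104 [332.8 243.5] [60.6 37.3] 82.3
side roller 0.86 [328.5 183.6] 430 [332.5 185.8] [39.4 15.9] 6.7
side lever_grip 0.58 [302.6 176.3] 100 [300. 176.] [16. 10.] 0.0
side lever_grip 0.49 [285.3 242.7] 582 [298. 241.] [14. 74.] 90.0
side lever_grip 0.34 [375.2 292.1] 327 [374.2 293.1] [14.8 41.9] 13.6
side rest_b 0.77 [440.9 373.2] 3328 [440.8 364.6] [58.2 81.5] 89.0
side rest_b 0.75 [307.6 266.1] 1464 [308.6 260.7] [40.4 56.1] 88.7
```

View pics/c1.png

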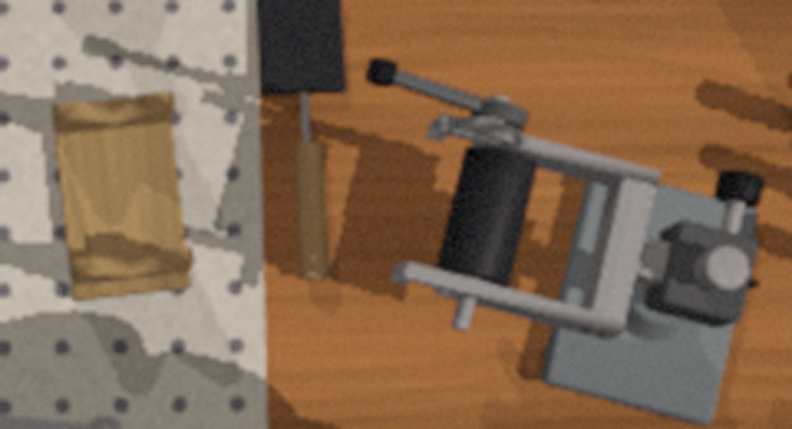

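View pics/c2.png

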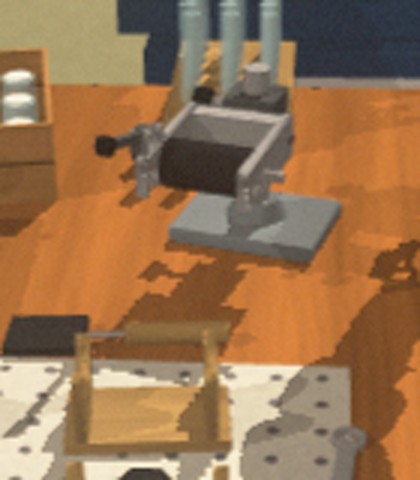

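```bash
cat > fit.py <<'E'
from h import *
from scipy.optimize import minimize
def tf(p,X):
    x,y,a=p; c,s=np.cos(a),np.sin(a); X=np.asarray(X,float)
    return np.c_[x+c*X[:,0]-s*X[:,1],y+s*X[:,0]+c*X[:,1],X[:,2]]
def box(x0,x1,y0,y1,z0,z1): return np.array([[x,y,z] for x in(x0,x1) for y in(y0,y1) for z in(z0,z1)])/1000
parts=[box(-45,45,-75,75,0,14)]
for s in(-1,1):
    y0,y1=sorted((52*s,64*s))
    for xs in(-1,1):
        parts.append(np.array([[x*xs,y,z] for y in(y0,y1) for x,z in((40,14),(40,76),(26.5,76),(0,49.5),(0,14))])/1000)
def rend(c,p,parts):
    m=np.zeros((960,1280),np.uint8)
    for q in parts: cv2.fillConvexPoly(m,cv2.convexHull((proj(c,tf(p,q))*2).round().astype(np.int32)),1)
    return m
E
python3 - <<'E'
from fit import *
M={}
for c,t in(("top",(331,244)),("side",(308,265))):
    bot.camera(c)
    d=min(bot.silhouettes(c,"rest_b"),key=lambda d:np.hypot(*(np.array(d["uv"])-t))); M[c]=cv2.resize(d["mask"].astype(np.uint8),(1280,960),interpolation=0)
def cost(p,cs=("top","side")):
    return -sum((a:=rend(c,p,parts)*1,(a&M[c]).sum()/(a|M[c]).sum())[1] for c in cs)
for cs in(("top",),("top","side")):
    r=minimize(cost,[.532,.089,.10-np.pi/2],args=(cs,),method="Nelder-Mead",options=dict(initial_simplex=[[.532,.089,.10-1.5708],[.537,.089,.1-1.5708],[.532,.094,.1-1.5708],[.532,.089,.2-1.5708]]))
    print("rest",cs,r.x.round(4),"yaxis deg",np.degrees(r.x[2]+np.pi/2).round(2),r.fun)
pr=r.x
off=np.array([295,185]);o2=np.array([260,130])
pts=[([0,-80,145],(461,327)),([-101,67,199],(381,72)),([-52,-53,169],(397,272)),([0,45,145],(507,150))]
uv=np.array([np.array(q)/3.3+off for _,q in pts]); X=np.array([p for p,_ in pts])/1000
f=lambda p:((proj("top",tf(p,X))-uv)**2).sum()
g=minimize(f,[.5,-.153,np.radians(-103)],method="Nelder-Mead",options=dict(xatol=1e-5,fatol=1e-4)); pf=g.x
print("fork",pf.round(4),np.degrees(pf[2]),(proj("top",tf(pf,X))-uv).round(1))
for c,o,w,k in(("top",off,(240,130),3.3),("side",o2,(140,160),4)):
    im=bot.camera(c)[o[1]:o[1]+w[1],o[0]:o[0]+w[0]]; im=cv2.resize(im,None,fx=k,fy=k,interpolation=cv2.INTER_CUBIC)
    def L(p,A,col):
        cv2.polylines(im,[((proj(c,tf(p,np.array(A)/1000))-o+.5)*k).astype(np.int32)],False,col,1)
    L(pf,[[0,-80,145],[0,80,145]],(0,255,255))
    for s in(-1,1): L(pf,[[-52,s*48,169],[80,s*48,169],[80,s*58,169],[-52,s*58,169],[-52,s*48,169]],(0,255,0))
    for s in(-1,1): L(pf,[[26*s,-45,145],[26*s,45,145]],(255,0,255))
    L(pf,[[-16,67,177],[-101,67,199]],(0,0,255)); L(pf,[[90,-85,20],[220,-85,20],[220,85,20],[90,85,20],[90,-85,20]],(255,255,0))
    L(pr,[[-45,-75,14],[45,-75,14],[45,75,14],[-45,75,14],[-45,-75,14]],(255,0,0))
    for s in(-58,58): L(pr,[[-40,s,76],[-26.5,s,76],[0,s,49.5],[26.5,s,76],[40,s,76]],(255,0,0))
    cv2.imwrite(f"pics/ov_{c}.png",im)
np.savez("fit.npz",pf=pf,pr=pr)
E
```

```text
rest ('top',) [ 0.5353  0.0904 -1.4718] yaxis deg 5.67 -0.9617957147715679
rest ('top', 'side') [ 0.5341  0.0901 -1.4685] yaxis deg 5.86 -1.878262059528638
fork [ 0.496  -0.1594 -1.8438] -105.64308112712996 [[-0.1  0.2]
 [-0.   0. ]
 [ 1.6 -1.6]
 [-1.5  1.5]]
```

View pics/ov_top.png

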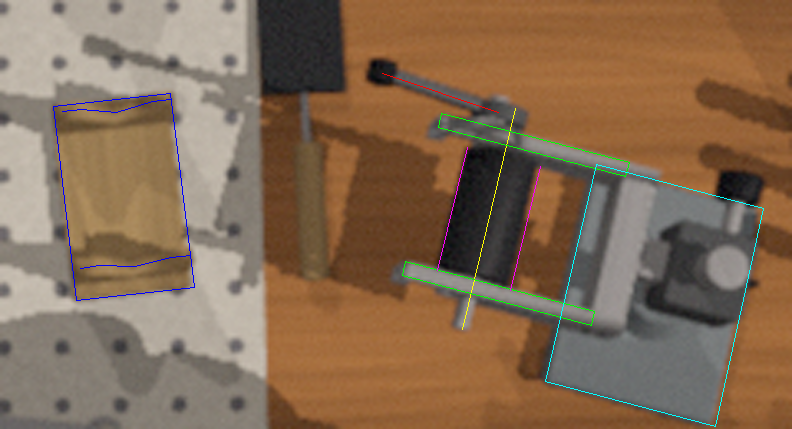

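View pics/ov_side.png

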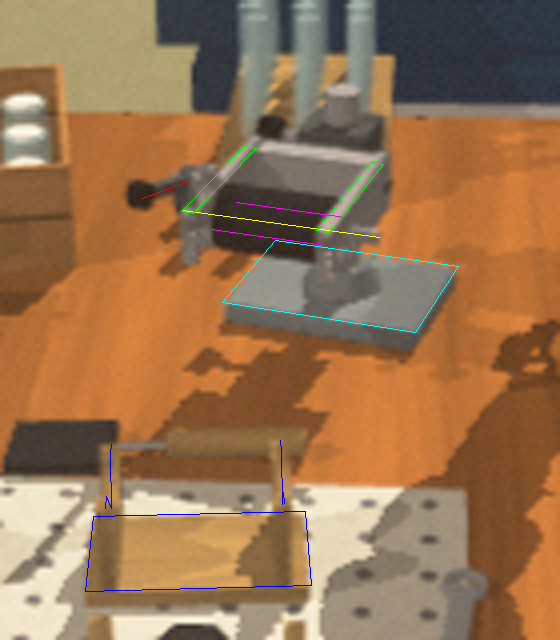

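Run:
```python
from fit import *
from scipy.optimize import least_squares
from scipy.spatial.transform import Rotation as R
z=np.load("fit.npz")
T=[([0,-80,145],(461,327)),([-101,67,199],(381,72)),([90,-85,20],(545,380)),([220,-85,20],(716,424)),([220,85,20],(757,205))]
S=[([0,-80,145],(380,237)),([-101,67,199],(140,193)),([90,85,20],(223,303)),([90,-85,20],(416,333)),([220,-85,20],(458,266)),([220,85,20],(275,240))]
def res(p,both=1):
    a=(proj("top",tf(p,np.array([t[0] for t in T])/1e3))-(np.array([t[1] for t in T])/3.3+[294.8,184.8]))
    b=(proj("side",tf(p,np.array([t[0] for t in S])/1e3))-(np.array([t[1] for t in S])/4+[259.8,129.8]))
    return np.vstack([a,b*both]).ravel()
for b in(0,1):
    r=least_squares(res,z["pf"],args=(b,),loss="soft_l1"); print(r.x.round(4),np.degrees(r.x[2]).round(2)); print(res(r.x).reshape(-1,2).round(1).tolist())
pf=r.x; np.savez("fit.npz",pf=pf,pr=z["pr"])
o=bot.get_obs(); print(o["clock"],o["eef_pos"],o["tool_rot"],o["grip_width"]); print(R.from_quat(o["tool_rot"]).as_matrix().round(3))
print("boss",tf(pf,[[-.101,.067,.199]]),"pivot",tf(pf,[[-.016,.067,.177]]))
```

```text
[ 0.4965 -0.1589 -1.8383] -105.33
[[0.0, 0.2], [-0.3, 0.2], [-0.1, -0.3], [-0.4, -0.2], [1.4, 0.1], [-0.5, -0.1], [0.1, 1.3], [-0.7, -0.3], [-0.6, -0.4], [-0.8, -0.2], [-0.8, -0.1]]
[ 0.4961 -0.159  -1.8416] -105.52
[[-0.1, 0.4], [-0.1, 0.2], [-0.2, -0.0], [-0.6, 0.2], [1.5, 0.5], [-0.4, -0.1], [0.2, 1.2], [-0.5, -0.3], [-0.4, -0.4], [-0.4, -0.2], [-0.4, -0.1]]
2.3 [ 0.18071821 -0.46620596  0.25331327] [9.82954303e-01 1.83850043e-01 5.59961340e-06 8.67844957e-06] 0.08533446675868371
[[ 0.932  0.361  0.   ]
 [ 0.361 -0.932 -0.   ]
 [ 0.     0.    -1.   ]]
boss [[ 0.58766732 -0.07957829  0.199     ]] pivot [[ 0.56492949 -0.16148062  0.177     ]]
```

```bash
python3 -m inch '[0,0,40,0,0,0,100, 40,38,47,0,0,0.11,100, 70,66,47,0,0,0.22,100, 100,94,47,0,0,0.33,100, 130,122,47,0,0,0.44,100, 160,150,47,0,0,0.5,100, 185,175,47,0,0,0.5,100, 204,193,47,0,0,0.5,100]'
python3 -m inch '[28,26,0,0,0,0.1,100, 56,53,0,0,0,0.2,100, 84,80,0,0,0,0.3,100, 112,106,0,0,0,0.4,100, 140,133,0,0,0,0.43,100, 168,160,0,0,0,0.43,100, 190,180,0,0,0,0.43,100, 203,193,0,0,0,0.43,100]'
python3 - <<'E'
from h import *
from scipy.spatial.transform import Rotation as R
o=bot.get_obs(); print(o["clock"],o["eef_pos"],R.from_quat(o["tool_rot"]).as_matrix().round(3),o["joint_pos"].round(2) if hasattr(o["joint_pos"],'round') else o["joint_pos"])
im=bot.camera("top"); s=bot.camera("side")
a=cv2.resize(im[170:290,370:530],None,fx=3.3,fy=3.3,interpolation=2)[:396]; b=cv2.resize(s[110:230,250:330],None,fx=3.3,fy=3.3,interpolation=2)[:396]
cv2.imwrite("pics/d1.png",np.hstack([a,b]))
E
```

```text
clock: 2.97
eef_pos: [0.3864, -0.2709, 0.3005]
tool_rot: [0.907, 0.422, 0.0, 0.0]
ft_force: [0.1, -0.8, 0.6]
grip_width: 0.0855
grasp_force: 0.0
clock: 3.63
eef_pos: [0.5898, -0.0774, 0.2996]
tool_rot: [0.795, 0.606, 0.0, -0.0]
ft_force: [-0.6, -0.3, 0.8]
grip_width: 0.0856
grasp_force: 0.0
3.6333 [ 0.58978063 -0.07741785  0.29959581] [[ 0.265  0.964  0.   ]
 [ 0.964 -0.265  0.001]
 [ 0.001 -0.    -1.   ]] [-0.13  0.43  0.39  1.53  0.    1.71]
```

View pics/d1.png

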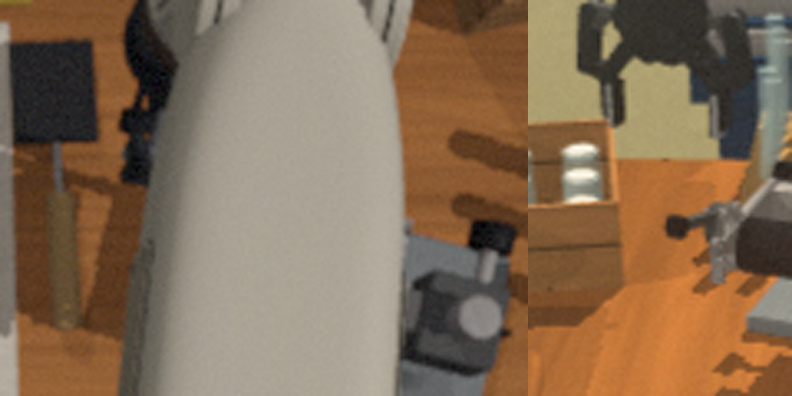

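The fork and boss line up between the fingers: in d1's side crop they are at (612,110) and (720,120), with the boss at (677,225). Next I descend and pinch.

```bash
python3 -m inch '[-2,-2,-30,0,0,0,100, -2,-2,-60,0,0,0,100, -2,-2,-80,0,0,0,100, -2,-2,-96,0,0,0,100, -2,-2,-96,0,0,0,50, -2,-2,-96,0,0,0,5, -2,-2,-96,0,0,0,5, -2,-2,-96,0,0,0,5]'
python3 -m inch '[0,0,0,0,0,0,5, 0,0,0,0,0,0,5, 0,0,0,0,0,0,5]'
```

```text
clock: 4.4
eef_pos: [0.5866, -0.0827, 0.2063]
tool_rot: [0.796, 0.605, 0.001, 0.001]
ft_force: [-0.5, -0.2, -0.0]
grip_width: 0.0387
grasp_force: 0.0
clock: 4.65
eef_pos: [0.5866, -0.0824, 0.2057]
tool_rot: [0.796, 0.605, 0.001, 0.001]
ft_force: [1.4, 0.7, 3.3]
grip_width: 0.0148
grasp_force: 61.1
```

```bash
python3 -m inch '[-1,-3,8,0,0,0,5, -1.6,-5.9,16.5,0,0,0,5, -4,-14.7,31.5,0,0,0,5, -7.2,-26.2,44.4,0,0,0,5, -7.2,-26.2,44.4,0,0,0,5]'
python3 -m inch '[-3.8,-13.7,10.2,0,0,0,5, -8.1,-29.2,17.4,0,0,0,5, -12.7,-45.8,21.2,0,0,0,5, -17.3,-62.7,21.6,0,0,0,5, -22,-79.5,18.4,0,0,0,5, -22,-79.5,18.4,0,0,0,5]'
```

```text
clock: 5.07
eef_pos: [0.5786, -0.1105, 0.249]
tool_rot: [0.797, 0.604, -0.0, 0.001]
ft_force: [2.1, -2.2, -4.2]
grip_width: 0.0144
grasp_force: 60.2
clock: 5.57
eef_pos: [0.5566, -0.1885, 0.2662]
tool_rot: [0.797, 0.605, 0.001, -0.001]
ft_force: [3.3, 1.2, -5.0]
grip_width: 0.0141
grasp_force: 58.4
```

```bash
python3 -m inch '[-4.3,-15.6,-6.5,0,0,0,5, -8.2,-29.8,-16.1,0,0,0,5, -9.7,-35,-20.7,0,0,0,5, -10.5,-38,-23,0,0,0,5, -10.5,-38,-23,0,0,0,5]'
python3 - <<'E'
from fit import *
pf=np.load("fit.npz")["pf"]; o=bot.get_obs(); p=np.array(o["eef_pos"])-[0,0,.003]
c,s=np.cos(pf[2]),np.sin(pf[2]); d=p[:2]-pf[:2]; f=np.array([c*d[0]+s*d[1],-s*d[0]+c*d[1],p[2]-.145]); print(f*1e3, "ang",np.arctan2(f[2]-.032,-(f[0]+.016))-.25,"r",np.hypot(f[2]-.032,f[0]+.016))
a=bot.camera("top")[170:290,370:530]; b=bot.camera("side")[110:230,250:330]
cv2.imwrite("pics/d2.png",np.hstack([cv2.resize(q,None,fx=3.3,fy=3.3,interpolation=2) for q in(a,b)]))
E
```

```text
clock: 5.98
eef_pos: [0.5462, -0.2258, 0.2448]
tool_rot: [0.796, 0.605, 0.0, 0.0]
ft_force: [0.5, 0.9, 1.7]
grip_width: 0.0135
grasp_force: 58.4
[51.01699366 66.12311916 96.76281797] ang 2.123298444445531 r 0.09319603011651907
```

View pics/d2.png

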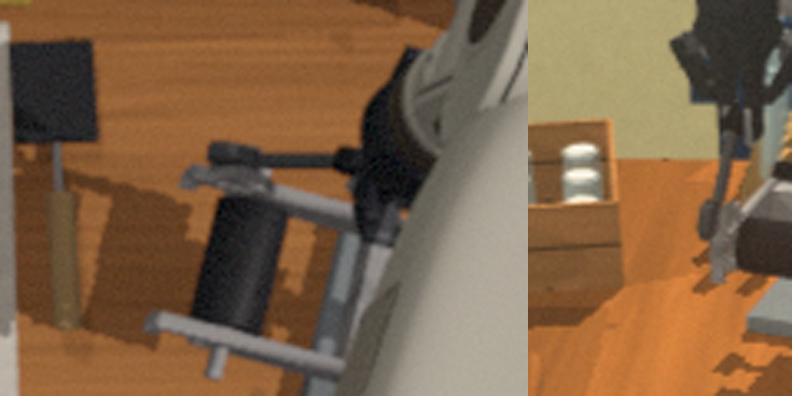

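```bash
python3 -m inch '[0,0,0,0,0,0,60, 0,0,0,0,0,0,100, 0,0,0,0,0,0,100, 0,0,0,0,0,0,100, 0,0,25,0,0,0,100, 0,0,55,0,0,0,100, 0,0,85,0,0,0,100, 0,0,85,0,0,0,100]'
python3 -m inch '[-10,10,0,0,0,0.12,100, -20,20,0,0,0,0.24,100, -30,30,0,0,0,0.36,100, -40,40,0,0,0,0.48,100, -50,50,0,0,0,0.6,100, -51,63,0,0,0,0.72,100, -51,63,0,0,0,0.8,100, -51,63,0,0,0,0.8,100]'
python3 -m inch '[0,0,0,0,0,0.12,100, 0,0,0,0,0,0.24,100, 0,0,0,0,0,0.36,100, 0,0,0,0,0,0.48,100, 0,0,0,0,0,0.6,100, 0,0,0,0,0,0.72,100, 0,0,0,0,0,0.771,100, 0,0,0,0,0,0.771,100]'
python3 - <<'E'
from fit import *
from scipy.spatial.transform import Rotation as R
pf=np.load("fit.npz")["pf"]; o=bot.get_obs(); m=R.from_quat(o["tool_rot"]).as_matrix(); print(o["eef_pos"],m.round(3),np.degrees(np.arctan2(m[1,1],m[0,1])))
a=bot.camera("top")[170:290,370:530]; b=bot.camera("side")[110:230,250:330]
cv2.imwrite("pics/d3.png",np.hstack([cv2.resize(q,None,fx=3.3,fy=3.3,interpolation=2) for q in(a,b)]))
for t in np.array([1.7,1.9,2.1])+.25: print(t-.25,(proj("side",tf(pf,[[-.016-.088*np.cos(t),.067,.177+.088*np.sin(t)]]))-[250,110])*3.3+[528,0])
E
```

```text
clock: 6.75
eef_pos: [0.5478, -0.2267, 0.3357]
tool_rot: [0.796, 0.605, 0.003, 0.005]
ft_force: [0.1, -0.4, 0.8]
grip_width: 0.0852
grasp_force: 0.0
clock: 7.42
eef_pos: [0.4947, -0.1623, 0.3292]
tool_rot: [0.497, 0.868, -0.0, 0.0]
ft_force: [0.2, -0.6, 0.5]
grip_width: 0.0853
grasp_force: 0.0
clock: 8.08
eef_pos: [0.4951, -0.1633, 0.3288]
tool_rot: [0.136, 0.991, -0.0, -0.0]
ft_force: [-0.5, -0.0, 0.0]
grip_width: 0.0852
grasp_force: 0.0
[ 0.49505715 -0.16327116  0.32876585] [[-0.963  0.269 -0.   ]
 [ 0.269  0.963 -0.   ]
 [ 0.    -0.    -1.   ]] 74.38197892263223
1.7 [[724.74196306 117.88265634]]
1.9 [[731.33820364 120.66807303]]
2.1 [[737.11927625 127.09111939]]
```

View pics/d3.png

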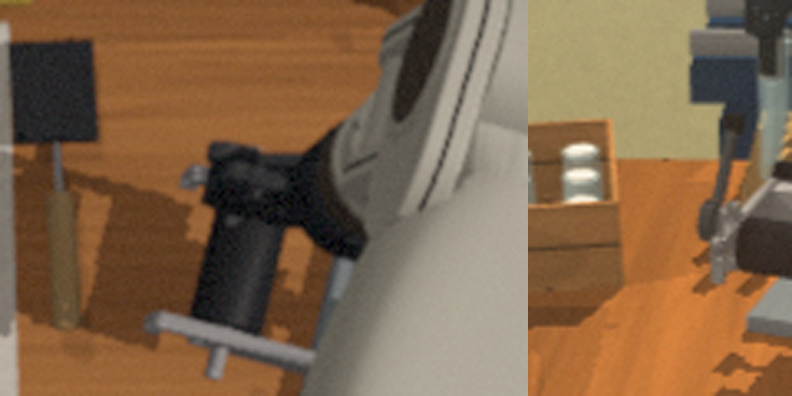

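Boss in d3 at (735,122) matches about 2.0 rad, and the roller is still seated. Next, grip the roller.

```bash
python3 -m inch '[1,3,-35,0,0,0,100, 1,3,-70,0,0,0,100, 1,3,-100,0,0,0,100, 1,3,-125,0,0,0,100, 1,3,-145,0,0,0,100, 1,3,-160,0,0,0,100, 1,3,-170,0,0,0,100, 1,3,-177,0,0,0,100]'
python3 -m inch '[0,0,0,0,0,0,100, 0,0,0,0,0,0,100]'
python3 -m inch '[0,0,0,0,0,0,50, 0,0,0,0,0,0,40, 0,0,0,0,0,0,40, 0,0,0,0,0,0,40, 0,0,0,0,0,0,40, 0,0,0,0,0,0,40]'
```

```text
clock: 8.85
eef_pos: [0.4955, -0.1598, 0.1508]
tool_rot: [0.136, 0.991, 0.0, -0.001]
ft_force: [-0.2, -1.2, 0.9]
grip_width: 0.0856
grasp_force: 0.0
clock: 9.02
eef_pos: [0.4964, -0.1601, 0.1525]
tool_rot: [0.135, 0.991, -0.0, 0.0]
ft_force: [0.0, -0.4, -0.3]
grip_width: 0.0853
grasp_force: 0.0
clock: 9.52
eef_pos: [0.4976, -0.158, 0.1537]
tool_rot: [0.134, 0.991, 0.002, 0.002]
ft_force: [1.7, 5.5, 3.6]
grip_width: 0.0505
grasp_force: 61.8
```

```bash
python3 -m inch '[0,0,1,0,0,0,40, 1.3,4.8,1,0,0,0,40, 2.7,9.6,1,0,0,0,40, 4,14.5,1,0,0,0,40, 5.3,19.3,1,0,0,0,40, 6.6,24,1,0,0,0,40, 8,29,1,0,0,0,40, 8,29,1,0,0,0,40]'
python3 -m inch '[0,0,0,0,0,0,40]'
```

```text
clock: 10.18
eef_pos: [0.5034, -0.129, 0.1519]
tool_rot: [0.134, 0.991, 0.001, -0.001]
ft_force: [0.2, -0.5, -5.0]
grip_width: 0.0503
grasp_force: 63.3
clock: 10.27
eef_pos: [0.5034, -0.1299, 0.1521]
tool_rot: [0.134, 0.991, 0.0, -0.001]
ft_force: [0.5, -0.6, -4.1]
grip_width: 0.05
grasp_force: 63.3
```

```bash
python3 -m inch '[0,0,-6,0,0,0,40, 0,0,-12,0,0,0,40, 0,0,-18,0,0,0,40, 0,0,-18,0,0,0,40]'
python3 -m inch '[0,0,-6,0,0,0,40, 0,0,-12,0,0,0,40, 0,0,-16,0,0,0,40, 0,0,-16,0,0,0,40, 0,0,-16,0,0,0,40]'
```

```text
clock: 10.6
eef_pos: [0.5026, -0.1307, 0.133]
tool_rot: [0.135, 0.991, 0.0, -0.002]
ft_force: [-0.7, 0.5, -4.9]
grip_width: 0.0499
grasp_force: 63.3
clock: 11.02
eef_pos: [0.5037, -0.1309, 0.1187]
tool_rot: [0.135, 0.991, 0.0, -0.0]
ft_force: [0.1, 0.0, -5.0]
grip_width: 0.0497
grasp_force: 63.3
```

```bash
python3 -m inch '[1.3,4.8,-1,0,0,0,40, 2.7,9.6,-1,0,0,0,40, 5.3,19.3,-1,0,0,0,40, 8,29,-1,0,0,0,40, 8,29,-1,0,0,0,40]'
python3 -m inch '[4,14.5,0,0,0,0,40, 8,29,0,0,0,0,40, 12,43.5,0,0,0,0,40, 16,58,0,0,0,0,40, 18.5,67,0,0,0,0,40, 18.5,67,0,0,0,0,40]'
python3 - <<'E'
from fit import *
from scipy.spatial.transform import Rotation as R
o=bot.get_obs(); m=R.from_quat(o["tool_rot"]).as_matrix(); print(np.degrees(np.arctan2(m[1,1],m[0,1])),np.load("fit.npz")["pr"])
for c in("top","side"):
  bot.camera(c)
  for d in bot.silhouettes(c,"roller")[:2]:
    r=cv2.minAreaRect(cv2.findNonZero(d["mask"].astype(np.uint8))); print(c,d["confidence"],d["uv"],r)
  print([(d["uv"],d["confidence"]) for d in bot.spot_point(c,"roller_center")[:2]], proj(c,[np.array(o["eef_pos"])-[0,0,.008]]))
E
```

```text
clock: 11.43
eef_pos: [0.5128, -0.0996, 0.1184]
tool_rot: [0.134, 0.991, 0.001, 0.0]
ft_force: [0.7, -0.3, -4.7]
grip_width: 0.0501
grasp_force: 63.4
clock: 11.93
eef_pos: [0.5311, -0.0329, 0.1182]
tool_rot: [0.133, 0.991, 0.0, 0.0]
ft_force: [0.7, -0.3, -4.9]
grip_width: 0.0499
grasp_force: 63.5
74.66495402559177 [ 0.53407216  0.09007723 -1.46849287]
top 0.57 [379.0, 250.8] ((378.0, 255.0), (14.63609790802002, 32.00096130371094), 7.125016689300537)
top 0.18 [252.7, 248.6] ((250.49949645996094, 250.29287719726562), (29.31363868713379, 60.82579803466797), 22.47943687438965)
[([383.4, 240.8], 0.86)] [[385.37445794 238.4897621 ]]
side 0.79 [320.5, 213.3] ((314.9864807128906, 214.58108520507812), (52.77207565307617, 17.59069061279297), 9.462322235107422)
side 0.4 [308.3, 268.6] ((308.6212463378906, 261.09234619140625), (41.250213623046875, 56.126949310302734), 88.63607025146484)
[([315.6, 212.1], 0.94)] [[313.86268971 214.82184118]]
```

Run:
```python
from fit import *
o=bot.get_obs(); e=np.array(o["eef_pos"]); print("tri",tri({"top":(383.4,240.8),"side":(315.6,212.1)}),e)
im=bot.camera("side"); d=bot.silhouettes("side","roller")[0]; m=d["mask"]; ys,xs=np.nonzero(m); print(xs.min(),ys[xs==xs.min()].mean(),xs.max(),ys[xs==xs.max()].mean())
u=np.array([np.cos(np.radians(-15.3)),np.sin(np.radians(-15.3)),0]); c=e.copy(); c[2]-=.008
print(proj("side",[c+u*.08,c+u*.045,c-u*.045,c-u*.08]).round(1))
t=bot.camera("top")
A=cv2.resize(im[185:250,270:365],None,fx=8,fy=8,interpolation=2)[:, :760]
k=lambda q:tuple(((q-[270,185]+.5)*8).astype(int))
for q in proj("side",[c+u*.08,c+u*.045,c-u*.045,c-u*.08]): cv2.drawMarker(A,k(q),(0,0,255),0,14,1)
cv2.imwrite("pics/e1.png",A)
```

```text
tri [ 0.52432241 -0.02668701  0.12235213] [ 0.53030904 -0.03560224  0.11809451]
291 211.0 338 218.5
[[288.7 210.4]
 [299.8 212.1]
 [329.  216.8]
 [340.8 218.6]]
```

View pics/e1.png

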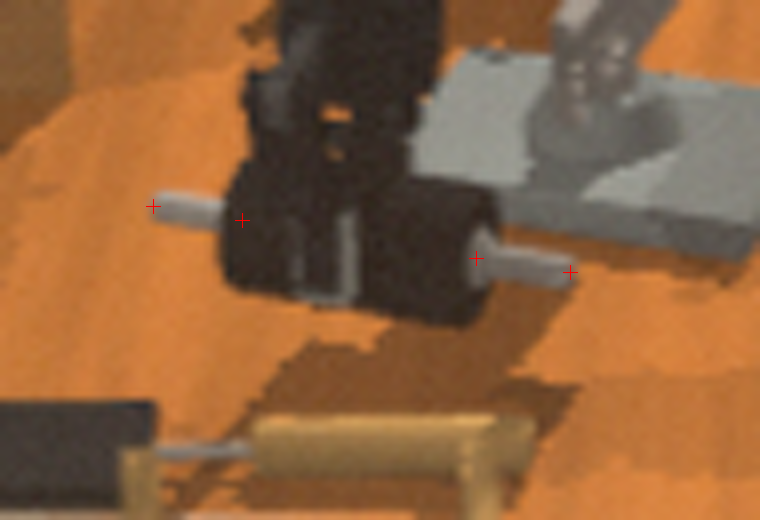

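e1: predicted axle ends coincide with the visible ones (153,207) and (572,270), so the roller is centred on the tool, 8 mm below the TCP. Next, move over the rest.

```bash
python3 -m inch '[0,10,10,0,0,0.05,40, 1,25,12,0,0,0.1,40, 2,45,12,0,0,0.17,40, 3,65,12,0,0,0.25,40, 4,85,12,0,0,0.32,40, 4,105,12,0,0,0.368,40, 4,120,12,0,0,0.368,40, 4,124.5,12,0,0,0.368,40]'
for i in 1 2 3 4; do python3 -m inch '[0,0,0,0,0,0,40]' | sed -n 2,4p; done
```

```text
clock: 13.05
eef_pos: [0.5345, 0.0916, 0.1301]
tool_rot: [-0.05, 0.999, 0.001, 0.0]
ft_force: [-0.7, -0.5, -5.4]
grip_width: 0.0502
grasp_force: 63.7
eef_pos: [0.5345, 0.0904, 0.1301]
tool_rot: [-0.049, 0.999, -0.0, 0.0]
ft_force: [-0.2, -0.3, -4.9]
eef_pos: [0.5344, 0.0891, 0.13]
tool_rot: [-0.049, 0.999, -0.0, -0.0]
ft_force: [0.9, -0.2, -5.1]
eef_pos: [0.5345, 0.0886, 0.1301]
tool_rot: [-0.048, 0.999, -0.0, -0.0]
ft_force: [-0.6, -0.0, -5.7]
eef_pos: [0.5345, 0.0885, 0.1301]
tool_rot: [-0.048, 0.999, -0.0, -0.0]
ft_force: [-0.2, -0.9, -4.3]
```

```bash
python3 -m inch '[0,1.5,-8,0,0,0,40, 0,1.5,-18,0,0,0,40, 0,1.5,-28,0,0,0,40, 0,1.5,-38,0,0,0,40, 0,1.5,-46,0,0,0,40, 0,1.5,-50,0,0,0,40, 0,1.5,-50,0,0,0,40, 0,1.5,-50,0,0,0,40]'
python3 -m inch '[0,0,-2,0,0,0,40, 0,0,-4,0,0,0,40, 0,0,-6,0,0,0,40, 0,0,-8,0,0,0,40, 0,0,-8,0,0,0,40, 0,0,-8,0,0,0,40]'
python3 -m inch '[0,0,-1,0,0,0,40, 0,0,-2,0,0,0,40, 0,0,-3,0,0,0,40, 0,0,-3,0,0,0,40, 0,0,-3,0,0,0,40]'
```

```text
clock: 14.05
eef_pos: [0.5344, 0.0911, 0.0797]
tool_rot: [-0.049, 0.999, -0.0, -0.0]
ft_force: [-0.0, 1.4, -4.3]
grip_width: 0.0501
grasp_force: 63.7
clock: 14.55
eef_pos: [0.5344, 0.0911, 0.072]
tool_rot: [-0.049, 0.999, -0.0, -0.0]
ft_force: [-0.8, -0.6, -4.7]
grip_width: 0.05
grasp_force: 63.7
clock: 14.97
eef_pos: [0.5346, 0.0912, 0.0692]
tool_rot: [-0.049, 0.999, 0.0, 0.0]
ft_force: [0.3, 0.7, -4.6]
grip_width: 0.0499
grasp_force: 63.8
```

```bash
for i in 1 2 3 4; do python3 -m inch '[0,0,-0.5,0,0,0,40, 0,0,-1,0,0,0,40, 0,0,-1,0,0,0,40]' | sed -n 2,4p; done
```

```text
eef_pos: [0.5347, 0.0914, 0.0684]
tool_rot: [-0.049, 0.999, 0.0, 0.0]
ft_force: [-0.1, 1.5, -2.9]
eef_pos: [0.5349, 0.0918, 0.0679]
tool_rot: [-0.049, 0.999, 0.001, 0.001]
ft_force: [-2.3, 3.6, 3.9]
eef_pos: [0.5351, 0.0922, 0.0675]
tool_rot: [-0.049, 0.999, 0.001, 0.001]
ft_force: [-3.7, 4.0, 7.3]
eef_pos: [0.5353, 0.0925, 0.0671]
tool_rot: [-0.049, 0.999, 0.001, 0.001]
ft_force: [-3.6, 5.0, 11.5]
```

```bash
python3 -m inch '[0,1.5,0,0,0,0,40, 0,1.5,-0.5,0,0,0,40, 0,1.5,-0.5,0,0,0,40]'
python3 -m inch '[0,0,0,0,0,0,62, 0,0,0,0,0,0,66, 0,0,0,0,0,0,70, 0,0,0,0,0,0,75, 0,0,0,0,0,0,80, 0,0,0,0,0,0,100, 0,0,0,0,0,0,100, 0,0,0,0,0,0,100]'
python3 - <<'E'
from fit import *
pr=np.load("fit.npz")["pr"]; u=np.array([-np.sin(pr[2]),np.cos(pr[2]),0]); c=np.array([pr[0],pr[1],.058])
for cam in("top","side"):
    bot.camera(cam); print(cam,[(d["uv"],round(d["confidence"],2)) for d in bot.spot_point(cam,"roller_center")[:3]],"exp",proj(cam,[c,c+.08*u,c-.08*u]).round(1).tolist())
    for d in bot.silhouettes(cam,"roller")[:2]:
        ys,xs=np.nonzero(d["mask"]); print(d["confidence"],xs.min(),ys[xs==xs.min()].mean(),xs.max(),ys[xs==xs.max()].mean(),ys.min(),ys.max())
E
```

```text
clock: 16.22
eef_pos: [0.5353, 0.0928, 0.0669]
tool_rot: [-0.049, 0.999, 0.0, 0.001]
ft_force: [-5.4, 0.2, 12.9]
grip_width: 0.05
grasp_force: 65.4
clock: 16.88
eef_pos: [0.5345, 0.0925, 0.0645]
tool_rot: [-0.049, 0.999, -0.0, -0.0]
ft_force: [-0.1, -0.1, -0.1]
grip_width: 0.0855
grasp_force: 0.0
top [([330.0, 245.0], 0.34)] exp [[332.5, 241.2], [328.7, 209.3], [336.4, 273.7]]
side [([308.6, 253.2], 0.6)] exp [[308.7, 253.5], [279.0, 254.2], [338.4, 252.8]]
0.65 279 255.0 338 253.0 244 263
```

Roller seated in the rest exactly as expected (side 279–338 px against 279–338 expected), with no finger contact. Next, back up and over to the lever.

```bash
python3 -m inch '[0,0,8,0,0,0,100, 0,0,22,0,0,0,100, 0,0,50,0,0,0,100, 0,0,85,0,0,0,100, 0,0,120,0,0,-0.1,100, 0,0,160,0,0,-0.22,100, 0,0,200,0,0,-0.34,100, 0,0,235,0,0,-0.46,100]'
python3 -m inch '[0,-20,20,0,0,-0.12,100, 2,-55,20,0,0,-0.24,100, 3,-90,20,0,0,-0.36,100, 5,-125,20,0,0,-0.48,100, 7,-160,20,0,0,-0.6,100, 9,-195,20,0,0,-0.72,100, 10,-225,20,0,0,-0.84,100, 10,-225,20,0,0,-0.84,100]'
python3 -m inch '[1,-30,0,0,0,-0.12,100, 2,-60,0,0,0,-0.24,100, 3,-90,0,0,0,-0.36,100, 3,-90,0,0,0,-0.48,100, 3,-90,0,0,0,-0.6,100, 3,-90,0,0,0,-0.636,100, 3,-90,0,0,0,-0.636,100, 3,-90,0,0,0,-0.636,100]'
python3 - <<'E'
from fit import *
from scipy.spatial.transform import Rotation as R
o=bot.get_obs(); m=R.from_quat(o["tool_rot"]).as_matrix(); print(np.degrees(np.arctan2(m[1,1],m[0,1])))
E
```

```text
clock: 17.85
eef_pos: [0.5343, 0.0926, 0.3033]
tool_rot: [0.183, 0.983, 0.0, 0.001]
ft_force: [0.6, 0.6, 0.7]
grip_width: 0.0851
grasp_force: 0.0
clock: 18.52
eef_pos: [0.5441, -0.1375, 0.3199]
tool_rot: [0.57, 0.822, -0.001, 0.001]
ft_force: [0.1, 0.5, -0.4]
grip_width: 0.0851
grasp_force: 0.0
clock: 19.18
eef_pos: [0.5475, -0.2219, 0.32]
tool_rot: [0.795, 0.607, 0.0, 0.0]
ft_force: [-0.6, -0.4, -0.2]
grip_width: 0.0854
grasp_force: 0.0
-15.23277572732906
```

```bash
python3 -m inch '[0,0,-25,0,0,0,100, 0,0,-50,0,0,0,100, 0,0,-70,0,0,0,100, 0,0,-79,0,0,0,100, 0,0,-79,0,0,0,100, 0,0,-79,0,0,0,40, 0,0,-79,0,0,0,5, 0,0,-79,0,0,0,5]'
python3 -m inch '[0,0,0,0,0,0,5, 0,0,0,0,0,0,5, 0,0,0,0,0,0,5, 0,0,0,0,0,0,5]'
```

```text
clock: 19.85
eef_pos: [0.5485, -0.2227, 0.2425]
tool_rot: [0.795, 0.606, 0.001, 0.001]
ft_force: [-0.2, 0.4, 0.4]
grip_width: 0.0513
grasp_force: 0.0
clock: 20.18
eef_pos: [0.5472, -0.2226, 0.2413]
tool_rot: [0.795, 0.606, -0.0, 0.0]
ft_force: [-2.7, -0.7, 3.6]
grip_width: 0.0145
grasp_force: 58.3
```

```bash
python3 -m inch '[1.8,6.6,5.5,0,0,0,5, 3.6,13.2,11.1,0,0,0,5, 7.8,28.2,19.2,0,0,0,5, 12.3,44.5,24.1,0,0,0,5, 16.9,61.4,25.5,0,0,0,5, 21.6,78.2,23.4,0,0,0,5, 21.6,78.2,23.4,0,0,0,5]'
python3 -m inch '[4.4,16,-5.6,0,0,0,5, 8.5,30.8,-14.4,0,0,0,5, 12,43.5,-25.9,0,0,0,5, 14.8,53.8,-39.9,0,0,0,5, 16.4,59.6,-51.7,0,0,0,5, 17.2,62,-58.5,0,0,0,5, 17.2,62,-58.5,0,0,0,5]'
python3 -m inch '[0.4,1.6,-5.7,0,0,0,5, 0.5,2,-8,0,0,0,5, 0.5,2,-8,0,0,0,5]'
```

```text
clock: 20.77
eef_pos: [0.5696, -0.1428, 0.2647]
tool_rot: [0.795, 0.607, -0.0, 0.001]
ft_force: [-0.7, -1.3, 2.1]
grip_width: 0.0147
grasp_force: 64.1
clock: 21.35
eef_pos: [0.5872, -0.0805, 0.2063]
tool_rot: [0.795, 0.607, 0.002, -0.0]
ft_force: [-0.9, 3.0, 5.8]
grip_width: 0.0145
grasp_force: 71.8
clock: 21.6
eef_pos: [0.5876, -0.0794, 0.2027]
tool_rot: [0.795, 0.607, 0.003, 0.001]
ft_force: [-6.3, 0.7, 19.2]
grip_width: 0.0148
grasp_force: 74.2
```

```bash
python3 -m inch '[0,0,0,0,0,0,60, 0,0,0,0,0,0,100, 0,0,0,0,0,0,100, 0,0,0,0,0,0,100, 0,0,25,0,0,0,100, 0,0,60,0,0,0,100, 0,0,100,0,0,0,100, 0,0,130,0,0,0,100]'
python3 -m inch '[-40,0,10,0,0,0,100, -80,0,10,0,0,0,100, -120,0,10,0,0,0,100, -160,0,10,0,0,0,100, -200,0,10,0,0,0,100, -230,0,10,0,0,0,100, -230,0,10,0,0,0,100, -230,0,10,0,0,0,100]'
python3 - <<'E'
from fit import *
z=np.load("fit.npz"); pf,pr=z["pf"],z["pr"]
c=np.array([pr[0],pr[1],.058]); ft=lambda a:tf(pf,[[-.016-.088*np.cos(a+.25),.067,.177+.088*np.sin(a+.25)]])
for cam,box in(("top",(395,195,430,225)),("side",(285,160,312,190))):
    im=bot.camera(cam)
    for n in("lever_grip","roller_center"): print(cam,n,[(d["uv"],round(d["confidence"],2)) for d in bot.spot_point(cam,n)[:2]])
    print("exp roller",proj(cam,[c]).round(1),"boss 0/.15/.3",[proj(cam,ft(a)).round(1).tolist() for a in(0,.15,.3)])
    x0,y0,x1,y1=box; ys,xs=np.nonzero(im[y0:y1,x0:x1].max(2)<60)
    print("dark centroid",xs.mean()+x0,ys.mean()+y0,len(xs),"min/max",xs.min()+x0,xs.max()+x0,ys.min()+y0,ys.max()+y0)
E
```

```text
clock: 22.27
eef_pos: [0.5869, -0.0801, 0.3296]
tool_rot: [0.795, 0.606, 0.0, 0.0]
ft_force: [0.5, 1.2, 0.9]
grip_width: 0.0856
grasp_force: 0.0
clock: 22.93
eef_pos: [0.3559, -0.0801, 0.3378]
tool_rot: [0.795, 0.606, 0.001, 0.0]
ft_force: [-0.1, 0.6, -0.4]
grip_width: 0.0854
grasp_force: 0.0
top lever_grip [([407.2, 206.6], 0.57)]
top roller_center [([331.2, 243.5], 0.65)]
exp roller [[332.5 241.2]] boss 0/.15/.3 [[[410.0, 206.9]], [[412.7, 206.1]], [[416.2, 205.7]]]
dark centroid 402.4590163934426 205.27868852459017 122 min/max 395 413 195 212
side lever_grip [([299.5, 178.3], 0.67)]
side roller_center [([307.8, 254.8], 0.9)]
exp roller [[308.7 253.5]] boss 0/.15/.3 [[[295.0, 179.4]], [[295.4, 174.8]], [[296.0, 170.2]]]
dark centroid 294.80645161290323 179.03225806451613 31 min/max 292 298 177 181
```

Boss at side (294.8,179.0) matches 0.0 rad, and the roller is in place, so I hand in.

```bash
python3 -c "
from workcell import bot
print(bot.job_done())"
```

```text
the job is handed in; nothing more can be done
None
```

The roller lies in the empty wooden rest, released, with both axle ends down in the notches; the cam lever is shut again, the arm is clear of everything, and the job was handed in at about 23 s (no verdict came back).

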